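# Show the light-blue-capped tube to the clot camera against black

### The job

Pale clots only show against black, so first slide the two-tone backdrop by its orange tab until its black half is centred in the camera's line of sight, and leave it there. Then lift the light-blue-capped tube out of the carrier by its cap and hold it up at the camera's focus point, the middle of its glass half-way between lens and backdrop at lens height, leaning about 30 degrees sideways (to either side) while staying square to the line of sight. Finish holding it still there, touching nothing else, and do not knock the camera or disturb the other tubes.

Things in the scene. Friction and masses are not known exactly. Their poses are not given: they have to be found in the camera images.
- station: Inspection station: grey base plate 247 x 280 mm, top 12 mm above the worktop, fixed. Its +x points away from the robot (within 9 degrees), z up. Origin on the worktop plane; the base reaches from x = -150 to +97 mm and y = -140 to +140 mm. An aluminium rail along its y axis at x = +78 mm carries the backdrop.
- backdrop (a joint): Position of the sliding backdrop along the rail (station y), m: 0 at the -y end stop, 0.132 at the +y stop. Stiff (about 1.5 N), no detent, stays where left. The backdrop is an upright screen 152 mm wide, 4 mm thick (8 mm frame), 40 to 158 mm above the worktop; its -y half is matt black, its +y half white, each 72 mm wide.
- tab (a point): Middle of the orange finger tab on top of the backdrop, over the seam between black and white: 14 mm thick (station x), 30 mm wide (station y), 28 mm high, its centre 175 mm above the worktop. Pinch it from above across its thickness, or push its end.
- black_panel (a point): Centre of the face of the black half, at lens height; 36 mm to the -y side of the tab.
- camera: Machine camera: blue finned 36 mm square body, black lens, on a post clamped along the station's front; fixed. It looks along its +x, parallel to the station's x, at the backdrop. Origin on the worktop plane below the focus point. It lies at x = -75 (lens front) to -150 mm, within 36 mm sideways, up to 134 mm high (a thin cable trails behind).
- lens (a point): Centre of the lens front glass, 115 mm above the worktop.
- focus (a point): The camera's focus point in empty air: 75 mm in front of the lens on its line of sight, 115 mm above the worktop, 76 mm short of the backdrop's face.
- carrier: Grey four-place tube carrier, 152 x 38 mm, 58 mm high, fixed. Places in one row along its x axis at -48, -16, +16, +48 mm from its centre. Holes 15 mm wide; tubes stand on its floor 6 mm above the worktop. Origin at the centre of its underside; its x points away from the robot within 20 degrees.
- tube_blue: The tube to show: glass, 13 mm diameter, light-blue cap (16 mm diameter, 18 mm high), 90 mm long in all, about 14 g; round, its turn about its own axis does not matter. Origin at the centre of its underside, z along the tube to the cap. Stands upright in any of the four places (3 degrees of play), cap 78 to 96 mm above the worktop.
- tube_mid (a point): Middle of the tube's glass, on its axis, 40 mm above the underside.
- cap (a point): Centre of the light-blue cap, on the tube's axis, 81 mm above the underside.
- tube_red: Another tube of the same size with a red cap; leave it alone. Origin at the centre of its underside.
- tube_orange: Another tube of the same size with an orange cap; leave it alone. Origin at the centre of its underside.
- tube_purple: Another tube of the same size with a purple cap; leave it alone. Origin at the centre of its underside.

How it is judged:
On the way, in this order (a step that is already met when the one before it is completed fails the run):
1. the black half of the backdrop is centred in the camera's line of sight (within 10 mm), with the tube still in the carrier (y of black_panel in the frame of camera between -0.01 and 0.01 m and height (world z) of tube_blue below 0.02 m), for 0.3 s.
2. the light-blue-capped tube is lifted clear of the carrier in the fingers (height (world z) of tube_blue above 0.062 m and contact force between tube_blue and the fingers above 0.5 N), for 0.2 s.
At the end, for the whole second after the job is handed in: Black half within 10 mm of the line of sight. Tube held still in the fingers within 30 mm of its cap's centre, cap up, mid-glass within 18 mm of the focus point, leaning 22 to 38 degrees, within 10 degrees of square to the line of sight; neither tube nor robot touches station or camera (y of black_panel in the frame of camera between -0.01 and 0.01 m and distance between tube_mid and focus below 0.018 m and angle between tube_blue's own z axis and vertical between 0.38 and 0.67 rad and angle between the z axis of tube_blue and the x axis of camera, either way round above 1.39 rad and height (world z) of cap above 0.125 m and contact force between tube_blue and the fingers above 0.5 N and distance between the grasp point and cap below 0.03 m and linear speed of tube_blue below 0.02 m/s and angular speed of tube_blue below 0.2 rad/s and contact force between tube_blue and station below 0.05 N and contact force between tube_blue and camera below 0.05 N and contact force between each of the arm, the fingers and station below 0.1 N and contact force between each of the arm, the fingers and camera below 0.1 N); the arm keeps its last pose, push and grip.
It fails at once if the camera is knocked (more than 4 N) (contact force between any of the arm, the fingers, tube_blue and camera above 4 N).
It fails at once if another tube is pulled out or shifted by more than 15 mm (distance of any of tube_red, tube_orange, tube_purple from where it was at the start of the episode above 0.015 m).
It also fails if it takes over 51 s, if anything falls off the work surface, if the arm or the gripper's body presses on something with over 40 N, if the wrist force passes 120 N, or if a joint passes its speed limit or range.

### The arm

A 6-joint arm with a two-finger parallel gripper is mounted at the origin on the work surface; the furniture and walls round the work are solid. World frame = base frame: x ahead of the robot, y to its left, z up, the work surface at z = 0. Lengths are in m, angles in rad, forces in N, time in s.
With the tool pointing down it reaches from about 0.3 to 0.775 m from the base axis. Payload 14.6 kg.
Tool frame: the origin (TCP) lies on the centre line of the jaws, within the pads' length; the fingertips stand 11 mm ahead of it and the grasp point (between the pads) lies 8 mm behind it (bot.tip_reach is the distance from the TCP to the fingertips, in m); z points along the fingers, y is the line along which they close (so a half turn about z gives the same grasp; the last joint's range is limited). The gripper opens to 85 mm and grips with 20 to 120 N. Pads are 22 mm wide; open, the fingers measure 114 mm over their backs; the gripper's body (76 mm by 85 mm) begins 54 mm behind the grasp point. The pads swing forward as they close: fully open they stand 13 mm farther back than shut.
Start: joints at [1.165, 0.3, 1.521, -0, 1.321, -0.067], TCP at [0.183, 0.519, 0.219] pointing down, gripper open.
Joint ranges: [-3.03, 3.03], [-0.79, 2.21], [0.23, 2.52], [-1.04, 4.18], [0, 3.07], [-2.55, 2.55]. Speed limits (rad/s): [2.22, 2.22, 2.57, 3.14, 3.14, 3.14].

### API

Orientations are given as a unit quaternion [w, x, y, z].
In Python, from workcell import bot gives the robot as it stands. The module is installed in compiled form; this text tells all that it offers.
- The arm moves only by the shell command python3 -m creep 'ROWS'. ROWS is JSON, a list of rows, each a list of 7 numbers: the shift along the tool's x, y, z in mm, then the turn, a rotation vector about the tool's x, y, z in units of 5 degrees (1.0 is 5 degrees), then the opening, from -1 (shut) to 1 (fully open). A call has exactly 8 rows; each row is the pose to reach, as a shift and turn from the pose commanded when the call began, along the tool's axes at that moment; what a row does not reach only later rows make up. A row lasts 1/12 s, in which the tool goes at most 41.7 mm and 7.16 degrees, less where a joint would pass 70% of its speed; a pose out of reach is approached as far as the arm can. A call with a gripper value outside its range is refused whole. The fingers move at their own pace and stop on an object; the grip force is fixed at half the most. Time passes only in rows, so rows that repeat a pose let the fingers close, or fill a call up. It gives the time, the measured TCP pose, the force, the opening and the grip force at its end, in the units of the state.
- bot.state(): the state, without advancing time (a new reading comes with each control period).
- bot.capture(name): name is "scene" or "top"; returns a dict with "pixels" (420x560x3 uint8, red, green, blue), "depth" (420x560 float32, m along the optical axis (not along the pixel's ray), 0 where there is no reading), "camera_matrix" (3x3 intrinsics, pixels), "R" (3x3) and "t" (3): a world point X has camera coordinates R X + t. Camera axes: x right, y down, z forward; pixel columns grow to the right and rows downward; lengths in m; the calibration is good to about 2 mm. A picture is of the moment at which its call begins.
- bot.sign_off(): hands the job in; it is judged then, once.
The state is a dict: "time_s": time; "joint_pos": joint angles; "qvel": joint speeds; "joint_torque": joint torques, N m; "position": TCP position; "tcp_rot": TCP orientation; "force": force on the tool from outside, world axes, zero at the start; "torque": the same for the moment, N m; "width": finger opening in m; "gripper_force": force on a finger pad.
Only numpy, scipy, OpenCV 4.12 (cv2) and the standard library are available. Lean on these libraries where they do the work, as an engineer would, in place of code of your own. Each camera call takes 0.05 s, during which the arm holds its last target. There are 200 camera calls.

## Working session

There is one attempt and no reset: what is moved stays moved. The work goes in short steps, Python scripts to look and compute and a shell command to move; the robot and the scene stay as the last step left them, time stands still between calls to the robot, and variables do not carry over. Pictures are saved under pics/ and viewed, at most 13 in all, crops included, and the job is handed in when it is done.

```bash
mkdir -p pics; python3 - <<'E'
from workcell import bot
import cv2,pickle
for n in("scene","top"):
    c=bot.capture(n); pickle.dump(c,open(n+".pkl","wb"))
    cv2.imwrite(f"pics/{n}0.png",c["pixels"][:,:,::-1]); print(n,c["camera_matrix"],c["R"],c["t"])
print(bot.state(),bot.tip_reach)
E
```

```text
scene [[435.31602892   0.         279.84108434]
 [  0.         435.31602892 208.97614631]
 [  0.           0.           1.        ]] [[ 0.91535436 -0.40260238  0.00614138]
 [-0.28203076 -0.65196015 -0.70385128]
 [ 0.28737613  0.64254128 -0.71032082]] [-0.47153952  0.13379377  0.89232718]
top [[451.98324233   0.         280.27755827]
 [  0.         451.98324233 206.07739807]
 [  0.           0.           1.        ]] [[ 9.00822145e-04 -9.99727238e-01 -2.33374680e-02]
 [-9.91993465e-01  2.05383124e-03 -1.26272512e-01]
 [ 1.26286001e-01  2.32643648e-02 -9.91721037e-01]] [-0.13056257  0.46267967  0.90990059]
{'time_s': 0.1, 'joint_pos': array([ 1.16539760e+00,  3.00440972e-01,  1.52152243e+00,  7.19684823e-06,
        1.32069931e+00, -6.66244740e-02]), 'qvel': array([ 0.00030689, -0.00139813, -0.00286644,  0.00058529, -0.00076503,
       -0.00123622]), 'joint_torque': array([-8.18390799e-05, -5.44378209e+01, -3.62369013e+01, -6.28340013e-05,
        3.09777155e-03, -1.96515082e-06]), 'position': array([0.18270767, 0.51852893, 0.21836266]), 'tcp_rot': array([-1.28493865e-04,  1.68579133e-01,  9.85687978e-01, -5.19383897e-04]), 'force': array([ 0.50557322, -0.83352898,  0.23031289]), 'torque': array([ 0.03346665,  0.01342711, -0.06077297]), 'gripper_force': 0.0, 'width': 0.0856926983620954} 0.011
```

View pics/scene0.png

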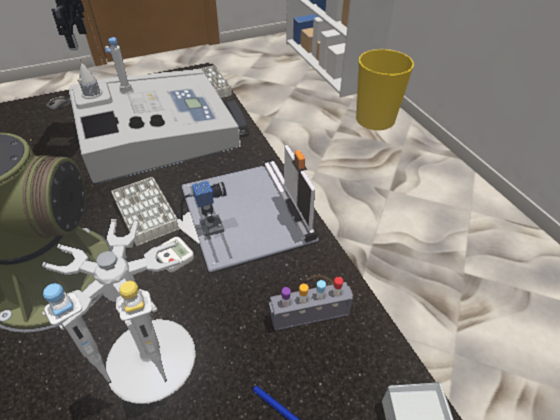

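View pics/top0.png

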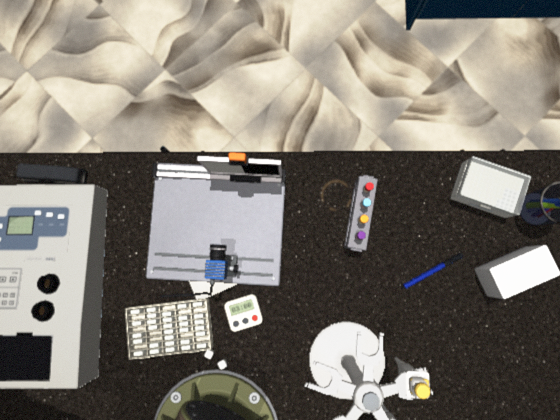

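The scene view shows the station at about (250,215), with the orange tab at (299,158) and the camera at (205,195). The carrier is at (312,305), with purple, orange, light-blue and red caps. The top view shows the tab at (237,157), the lens at (217,250) and the blue cap at (367,202). I'll enlarge both.

```bash
cat > h.py <<'E'
import pickle,numpy as np,cv2
from workcell import bot
def grab(n):
    c=bot.capture(n); pickle.dump(c,open(n+".pkl","wb")); return c
def load(n): return pickle.load(open(n+".pkl","rb"))
def proj(c,X):
    p=c["camera_matrix"]@(c["R"]@np.array(X)+c["t"]); return p[:2]/p[2]
def ray(c,uv):
    d=c["R"].T@np.linalg.solve(c["camera_matrix"],[uv[0],uv[1],1.]); return -c["R"].T@c["t"],d
def tri(c1,u1,c2,u2):
    P=[c["camera_matrix"]@np.c_[c["R"],c["t"]] for c in(c1,c2)]
    X=cv2.triangulatePoints(P[0],P[1],np.array(u1,float).reshape(2,1),np.array(u2,float).reshape(2,1)).ravel(); X=X[:3]/X[3]
    return X, np.linalg.norm(proj(c1,X)-u1)
def atz(c,uv,z):
    o,d=ray(c,uv); return o+d*(z-o[2])/d[2]
def dep(c,uv):
    o,d=ray(c,uv); return o+d*c["depth"][int(round(uv[1])),int(round(uv[0]))]
def crop(c,x,y,w,h,k): return cv2.resize(c["pixels"][y:y+h,x:x+w,::-1],None,fx=k,fy=k,interpolation=cv2.INTER_CUBIC)
E
python3 - <<'E'
from h import *
s,t=load("scene"),load("top")
A=np.vstack([np.hstack([crop(s,180,140,140,100,4)[:, :400] if 0 else crop(s,180,145,133,100,3),crop(s,265,270,100,100,3)]),
 np.hstack([crop(t,145,150,145,100,3)[:, :435][:, :399],crop(t,320,165,100,100,3)])])
cv2.imwrite("pics/c1.png",A);print(A.shape)
E
```

```text
(600, 699, 3)
```

View pics/c1.png

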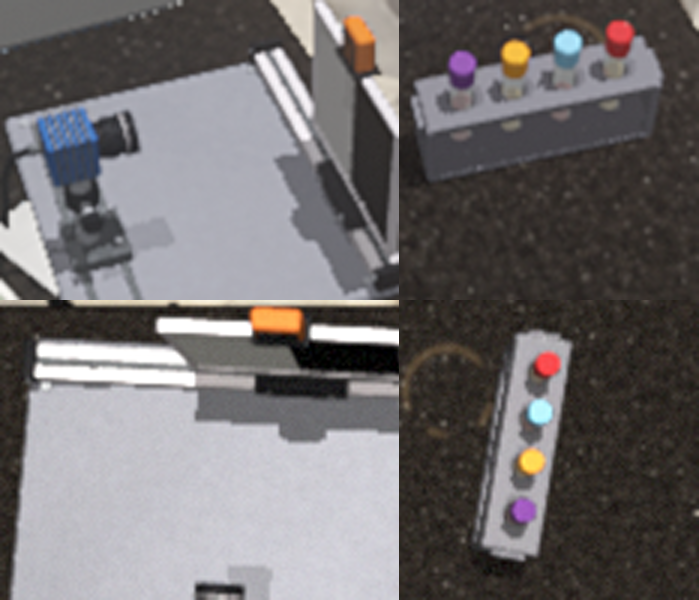

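The enlargement puts the tab centre at about scene (299.7,160) and top (237.3,158.3). The blue cap is at about scene (321,286.3) and top (367,202.3), in the second place from the far end. The lens front is at about scene (223.3,189). Next I'll triangulate these and fit the station plate from depth.

```bash
python3 - <<'E'
from h import *
np.set_printoptions(precision=4,suppress=True)
s,t=load("scene"),load("top")
def cloud(c):
    v,u=np.mgrid[:420,:560]; d=c["depth"]
    p=np.stack([u,v,np.ones_like(u)],-1).reshape(-1,3)@np.linalg.inv(c["camera_matrix"]).T*d.reshape(-1,1)
    return ((p-c["t"])@c["R"]).reshape(420,560,3)
W=cloud(t);S=cloud(s)
# worktop z check
for n,P in(("top",W),("scene",S)):
    z=P[...,2]; print(n,"table z",np.median(z[(abs(z)<.008)]))
def rect(P,c,z0,z1,xr,yr):
    m=(P[...,2]>z0)&(P[...,2]<z1)&(P[...,0]>xr[0])&(P[...,0]<xr[1])&(P[...,1]>yr[0])&(P[...,1]<yr[1])
    pts=P[m][:,:2]
    k=np.zeros(m.shape,np.uint8);k[m]=1
    n,l,st,_=cv2.connectedComponentsWithStats(k); b=1+st[1:,4].argmax()
    pts=P[l==b][:,:2]; r=cv2.minAreaRect(pts.astype(np.float32)); return r,len(pts)
a=atz(t,(215,220),.012);print("plate mid",a)
for P in(W,S):print(rect(P,t,.007,.018,(a[0]-.25,a[0]+.25),(a[1]-.25,a[1]+.25)))
b=atz(t,(362,214),.058);print("carrier mid",b)
for P in(W,S):print(rect(P,t,.052,.064,(b[0]-.12,b[0]+.12),(b[1]-.12,b[1]+.12)))
for n,us,ut in(("tab",(299.7,160),(237.3,158.3)),("cap",(321,286.3),(367,202.3)),("lens",(223.3,189),(217,245.5))):
    print(n,tri(s,us,t,ut),dep(s,us),dep(t,ut))
hsv=lambda c:cv2.cvtColor(c["pixels"],cv2.COLOR_RGB2HSV)
# cloud-based
def stat(P,c,mask):
    q=P[mask&(c["depth"]>0)];print(len(q),q.min(0),np.median(q,0),q.max(0))
for nm,h0,h1,ws,wt in(("tab",5,18,(285,145,315,175),(225,148,250,168)),("cap",85,105,(310,275,335,300),(355,190,380,215)),("cambody",106,125,(185,175,225,215),(200,255,230,290))):
    for P,c,w in((S,s,ws),(W,t,wt)):
        H=hsv(c); m=(H[...,0]>=h0)&(H[...,0]<=h1)&(H[...,1]>80); k=np.zeros_like(m);k[w[1]:w[3],w[0]:w[2]]=1
        v,u=np.nonzero(m&k);print(nm,"px",u.mean(),v.mean(),u.min(),u.max(),v.min(),v.max());stat(P,c,m&k)
E
```

```text
top table z -0.00021291350042397533
scene table z 0.00030688302732764105
plate mid [0.4353 0.0072 0.012 ]
(((0.41367822885513306, 0.005541637539863586), (0.28012964129447937, 0.21676628291606903), 86.80850219726562), 12532)
(((0.428644061088562, 0.004232540726661682), (0.2841692864894867, 0.24534915387630463), 86.86163330078125), 7151)
carrier mid [ 0.4425 -0.2946  0.058 ]
(((0.44517964124679565, -0.2956283986568451), (0.037309564650058746, 0.15387138724327087), 79.32522583007812), 1082)
(((0.4463653862476349, -0.29522705078125), (0.038910605013370514, 0.15366309881210327), 79.2735366821289), 1235)
tab (array([ 0.5313, -0.0579,  0.1721]), np.float64(0.6194773510244049)) [ 0.5258 -0.0712  0.1839] [ 0.5265 -0.0594  0.1874]
cap (array([ 0.462 , -0.2999,  0.0886]), np.float64(0.06887542558698274)) [ 0.4593 -0.3042  0.0959] [ 0.4608 -0.2986  0.0962]
lens (array([ 0.3781, -0.0143,  0.1113]), np.float64(0.19813810851727545)) [ 0.3752 -0.0279  0.1239] [ 0.3769 -0.0177  0.1325]
tab px 299.5503355704698 159.1744966442953 294 304 150 168
148 [ 0.5216 -0.0743  0.1613] [ 0.5281 -0.0692  0.184 ] [ 0.5371 -0.0446  0.1919]
tab px 237.37234042553192 156.60106382978722 227 249 152 164
187 [ 0.5217 -0.0758 -0.0066] [ 0.53   -0.0587  0.1874] [ 0.5865 -0.0136  0.1914]
cap px 320.44827586206895 286.44827586206895 317 325 280 291
58 [ 0.4538 -0.3065 -0.0001] [ 0.4588 -0.303   0.0922] [ 0.5088 -0.2363  0.0987]
cap px 364.75 204.25 363 368 201 206
12 [ 0.4536 -0.3007  0.0928] [ 0.4559 -0.2939  0.0948] [ 0.4635 -0.2911  0.0971]
cambody px 202.86451612903227 192.94838709677418 193 212 181 206
310 [ 0.3158 -0.0345  0.0864] [ 0.3327 -0.0292  0.1308] [0.3525 0.0025 0.136 ]
cambody px 215.54189944134077 269.07262569832403 205 227 259 279
357 [ 0.3164 -0.0332  0.0129] [ 0.3344 -0.0152  0.1327] [0.3525 0.0243 0.1375]
```

```bash
cat >> h.py <<'E'
from scipy.spatial.transform import Rotation as Ro
def cloud(c):
    v,u=np.mgrid[:420,:560]; d=c["depth"]
    p=np.stack([u,v,np.ones_like(u)],-1).reshape(-1,3)@np.linalg.inv(c["camera_matrix"]).T*d.reshape(-1,1)
    return ((p-c["t"])@c["R"]).reshape(420,560,3)
YAW=np.radians(-3.2); O=np.array([.4551,.0027,0]); SR=Ro.from_euler("z",YAW).as_matrix()
def st(P): return (np.asarray(P)-O)@SR
def tool(ydeg,base=Ro.identity()):  # tool down, tool y at given world angle
    a=np.radians(ydeg); y=np.array([np.cos(a),np.sin(a),0]); z=np.array([0,0,-1.]); return base*Ro.from_matrix(np.c_[np.cross(y,z),y,z])
def go(p,R):
    S=bot.state(); q=S["tcp_rot"]; C=Ro.from_quat([q[1],q[2],q[3],q[0]])
    print("at",np.round(S["position"],4),"t",round(S["time_s"],2),"w",round(S["width"],4),"shift mm",np.round(C.inv().apply(np.array(p)-S["position"])*1000,1),"turn",np.round(np.degrees((C.inv()*R).as_rotvec())/5,2))
E
python3 - <<'E'
from h import *
np.set_printoptions(precision=4,suppress=True)
s,t=load("scene"),load("top")
W,S=cloud(t),cloud(s)
for n,P in(("top",W),("sc",S)):
    Q=st(P.reshape(-1,3)); Z=Q[:,2]
    for nm,m in(("body",(Z>.120)&(Z<.140)&(Q[:,0]>-.16)&(Q[:,0]<-.105)&(abs(Q[:,1])<.09)),
                ("lens",(Z>.115)&(Z<.135)&(Q[:,0]>-.10)&(Q[:,0]<-.06)&(abs(Q[:,1])<.09)),
                ("tabtop",(Z>.172)&(Z<.196)&(Q[:,0]>.05)&(Q[:,0]<.11)&(abs(Q[:,1])<.13)),
                ("screen",(Z>.10)&(Z<.155)&(Q[:,0]>.05)&(Q[:,0]<.11)&(abs(Q[:,1])<.2))):
        q=Q[m]; 
        if len(q): print(n,nm,len(q),*np.percentile(q,[3,50,97],axis=0))
    m=(P[...,0]>.1)&(P[...,0]<.65)&(P[...,1]>-.4)&(P[...,1]<.6)&(P[...,2]<1);print("maxz",P[m][:,2].max())
print(proj(s,(.183,.519,.219)),proj(t,(.183,.519,.219)))
go((.5305,-.0575,.30),tool(-3.2)); go((.5305,-.0575,.30),tool(176.8))
E
```

```text
top body 379 [-0.1367 -0.0418  0.1277] [-0.1214 -0.0246  0.1331] [-0.106  -0.0071  0.1362]
top lens 214 [-0.0993 -0.0377  0.119 ] [-0.0872 -0.0258  0.1273] [-0.0759 -0.011   0.1309]
top tabtop 169 [ 0.0703 -0.0715  0.1741] [ 0.0762 -0.0577  0.1877] [ 0.0843 -0.0437  0.1909]
top screen 367 [ 0.0741 -0.1301  0.1012] [ 0.0761 -0.0627  0.1216] [0.0768 0.0148 0.1467]
maxz 0.9577442840741631
sc body 276 [-0.137  -0.0424  0.1213] [-0.1213 -0.0304  0.1328] [-0.1058 -0.0068  0.1356]
sc lens 152 [-0.0991 -0.0382  0.1165] [-0.0866 -0.0316  0.1259] [-0.075  -0.0172  0.1314]
sc tabtop 129 [ 0.0711 -0.0715  0.173 ] [ 0.0759 -0.0623  0.1861] [ 0.0844 -0.0442  0.1903]
sc screen 577 [ 0.0749 -0.1325  0.1015] [ 0.0769 -0.0696  0.1257] [0.0801 0.0159 0.1504]
maxz 0.35562983469739917
[81.4834 49.8944] [-126.047   364.1428]
at [0.1827 0.5185 0.2184] t 0.1 w 0.0857 shift mm [-519.5 -427.8  -81.2] turn [-0.01  0.01 14.76]
at [0.1827 0.5185 0.2184] t 0.1 w 0.0857 shift mm [-519.5 -427.8  -81.2] turn [ -0.01  -0.01 -21.24]
```

```bash
python3 - <<'E'
from h import *
s=load("scene")
for uv in((113,42),(115,60),(85,72),(160,100)): print(dep(s,uv))
E
python3 -m creep '[[0,0,-40,0,0,0,0.2],[0,0,-80,0,0,0,0.2],[0,0,-120,0,0,0,0.2],[0,0,-140,0,0,0,0.2],[0,0,-140,0,0,0,0.2],[0,0,-140,0,0,0,0.2],[0,0,-140,0,0,0,0.2],[0,0,-140,0,0,0,0.2]]'
```

```text
[0.26218184 0.47678686 0.24345571]
[0.25525073 0.47999851 0.19525417]
[0.17565169 0.46501767 0.18521584]
[0.3388234  0.41282044 0.09442816]
time_s: 0.77
position: [0.1827, 0.5185, 0.3574]
tcp_rot: [-0.0, 0.169, 0.986, -0.001]
force: [-0.5, -0.5, -0.5]
width: 0.0509
gripper_force: 0.0
```

```bash
python3 -m creep '[[-30,-25,0,0,0,1.2,0.2],[-60,-50,0,0,0,2.4,0.2],[-90,-75,0,0,0,3.6,0.2],[-120,-100,0,0,0,4.8,0.2],[-150,-125,0,0,0,6,0.2],[-180,-150,0,0,0,7.2,0.2],[-210,-175,0,0,0,8.4,0.2],[-240,-200,0,0,0,9.6,0.2]]'; python3 - <<'E'
from h import *
go((.5325,-.0590,.25),tool(-3.2))
E
```

```text
time_s: 1.43
position: [0.343, 0.2485, 0.3581]
tcp_rot: [-0.0, 0.557, 0.831, -0.001]
force: [1.0, 1.3, -0.0]
width: 0.0514
gripper_force: 0.0
at [0.343  0.2485 0.3581] t 1.43 w 0.0514 shift mm [-356.4   58.8  108.1] turn [-0.01  0.01  5.1 ]
```

```bash
python3 -m creep '[[-39,6,0,0,0,0.7,0.2],[-78,13,0,0,0,1.4,0.2],[-117,19,0,0,0,2.1,0.2],[-156,26,0,0,0,2.8,0.2],[-195,32,0,0,0,3.5,0.2],[-234,39,0,0,0,4.2,0.2],[-273,45,15,0,0,5.1,0.2],[-310,51,40,0,0,5.1,0.2]]'; python3 - <<'E'
from h import *
go((.5295,-.0590,.24),tool(-3.2))
E
```

```text
time_s: 2.1
position: [0.5082, -0.0159, 0.3212]
tcp_rot: [0.001, 0.727, 0.687, 0.001]
force: [1.4, 0.4, -0.8]
width: 0.0515
gripper_force: 0.0
at [ 0.5082 -0.0159  0.3212] t 2.1 w 0.0515 shift mm [-41.8  23.5  81.3] turn [ 0.02  0.   -0.01]
```

```bash
python3 -m creep '[[-20,12,25,0,0,0,0.2],[-42,23.5,55,0,0,0,0.1],[-42,23.5,81,0,0,0,0],[-42,23.5,81,0,0,0,0],[-42,23.5,81,0,0,0,0],[-42,23.5,81,0,0,0,0],[-42,23.5,81,0,0,0,0],[-42,23.5,81,0,0,0,0]]'; python3 - <<'E'
from h import *
go((.5295,-.0590,.177),tool(-3.2))
s=grab("scene");t=grab("top")
cv2.imwrite("pics/c2.png",np.hstack([crop(s,210,80,130,150,3),crop(t,190,100,130,150,3)[:,:390]]))
E
```

```text
time_s: 2.77
position: [0.5288, -0.0562, 0.2417]
tcp_rot: [0.001, 0.725, 0.689, 0.001]
force: [-0.2, -0.6, -0.1]
width: 0.0426
gripper_force: 0.0
at [ 0.5288 -0.0562  0.2417] t 2.77 w 0.0426 shift mm [-2.7  0.7 64.7] turn [0.03 0.   0.07]
```

View pics/c2.png

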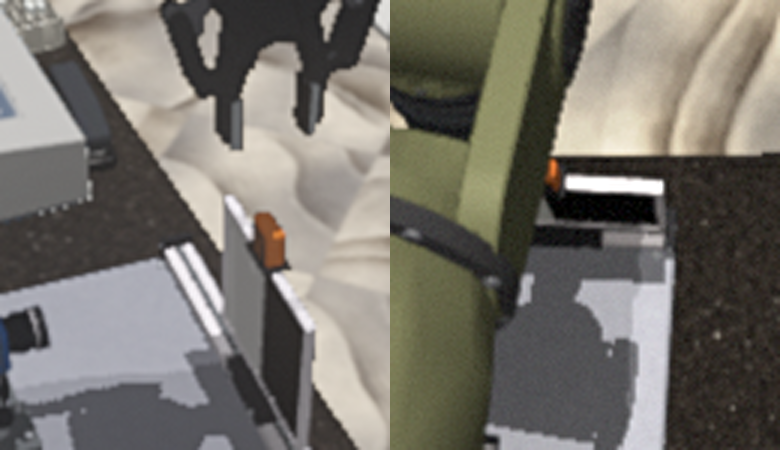

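The crop shows the open fingers above the tab (crop ~(268,240) in the scene half), one on each side across its thickness. Lowering and pinching.

```bash
python3 -m creep '[[-3,1,15,0,0,0,0],[-3,1,30,0,0,0,0],[-3,1,45,0,0,0,0],[-3,1,58,0,0,0,0],[-3,1,65,0,0,0,0],[-3,1,65,0,0,0,0],[-3,1,65,0,0,0,0],[-3,1,65,0,0,0,0]]' && python3 -m creep '[[0,0,0,0,0,0,-0.2],[0,0,0,0,0,0,-0.4],[0,0,0,0,0,0,-0.5],[0,0,0,0,0,0,-0.6],[0,0,0,0,0,0,-0.7],[0,0,0,0,0,0,-0.8],[0,0,0,0,0,0,-0.8],[0,0,0,0,0,0,-0.8]]'; python3 - <<'E'
from h import *
S=bot.state()["position"]; d=SR@[0,.0692,0]; go(S+d,tool(-3.2))
E
```

```text
time_s: 3.53
position: [0.5297, -0.0597, 0.1761]
tcp_rot: [0.001, 0.725, 0.689, 0.0]
force: [0.1, -0.5, -0.5]
width: 0.0425
gripper_force: 0.0
time_s: 4.2
position: [0.5307, -0.0598, 0.1758]
tcp_rot: [0.002, 0.725, 0.689, 0.001]
force: [10.6, -0.9, -1.1]
width: 0.0094
gripper_force: 52.8
at [ 0.5307 -0.0598  0.1758] t 4.2 w 0.0094 shift mm [69.2  0.3 -0. ] turn [0.05 0.   0.06]
```

```bash
python3 -m creep '[[10,1,0,0,0,0,-0.8],[20,1,0,0,0,0,-0.8],[30,1,0,0,0,0,-0.8],[40,1,0,0,0,0,-0.8],[50,1,0,0,0,0,-0.8],[60,1,0,0,0,0,-0.8],[69,1,0,0,0,0,-0.8],[69,1,0,0,0,0,-0.8]]' && python3 -m creep '[[0,0,0,0,0,0,-0.8],[0,0,0,0,0,0,-0.3],[0,0,0,0,0,0,0],[0,0,0,0,0,0,0.1],[0,0,0,0,0,0,0.1],[0,0,0,0,0,0,0.1],[0,0,-20,0,0,0,0.1],[0,0,-50,0,0,0,0.1]]' && python3 -m creep '[[0,0,-40,0,0,0,0.1],[-20,0,-80,0,0,0,0.1],[-55,0,-100,0,0,0,0.1],[-95,0,-100,0,0,0,0.1],[-135,0,-100,0,0,0,0.1],[-175,0,-100,0,0,0,0.1],[-210,0,-100,0,0,0,0.1],[-210,0,-100,0,0,0,0.1]]'; python3 - <<'E'
from h import *
np.set_printoptions(precision=4,suppress=True)
s=grab("scene");t=grab("top")
for n,c in(("top",t),("sc",s)):
    Q=st(cloud(c).reshape(-1,3)); Z=Q[:,2]
    for nm,m in(("tabtop",(Z>.172)&(Z<.196)&(Q[:,0]>.05)&(Q[:,0]<.11)&(abs(Q[:,1])<.13)),
        ("body",(Z>.120)&(Z<.140)&(Q[:,0]>-.16)&(Q[:,0]<-.105)&(abs(Q[:,1])<.09))):
        q=Q[m]; 
        if len(q): print(n,nm,len(q),*np.percentile(q,[3,50,97],axis=0))
cv2.imwrite("pics/f3.png",np.hstack([crop(s,170,120,190,210,2),crop(t,140,130,260,160,1)[:, :] if 0 else cv2.resize(t["pixels"][130:340,140:345,::-1],(410,420))]))
go((.4625,-.2995,.20),tool(90-10.7)); go((.4625,-.2995,.2),tool(-90-10.7));print(bot.state()["joint_pos"])
E
```

```text
time_s: 4.87
position: [0.5347, 0.0111, 0.1757]
tcp_rot: [0.001, 0.724, 0.689, 0.001]
force: [7.6, 1.8, 3.1]
width: 0.0094
gripper_force: 53.8
time_s: 5.53
position: [0.5326, 0.0092, 0.2232]
tcp_rot: [-0.002, 0.725, 0.689, -0.002]
force: [0.4, 0.1, 1.0]
width: 0.0473
gripper_force: 0.0
time_s: 6.2
position: [0.5221, -0.2057, 0.3244]
tcp_rot: [-0.0, 0.727, 0.687, -0.001]
force: [-0.7, 1.7, -0.6]
width: 0.0468
gripper_force: 0.0
top tabtop 170 [ 0.0704 -0.0014  0.1741] [0.0763 0.0116 0.1877] [0.084  0.0267 0.1905]
sc tabtop 115 [ 0.0707 -0.0015  0.1736] [0.0755 0.006  0.186 ] [0.084  0.0252 0.1903]
sc body 278 [-0.137  -0.0424  0.1209] [-0.1218 -0.0309  0.1329] [-0.1061 -0.0073  0.1352]
at [ 0.5228 -0.2015  0.3247] t 6.3 w 0.0468 shift mm [-101.1  -54.9  124.7] turn [ -0.    -0.01 -16.47]
at [ 0.5228 -0.2015  0.3247] t 6.3 w 0.0468 shift mm [-101.1  -54.9  124.7] turn [-0.01  0.   19.53]
[-0.4333  0.2686  1.3189  0.0001  1.555  -0.3802]
```

View pics/f3.png

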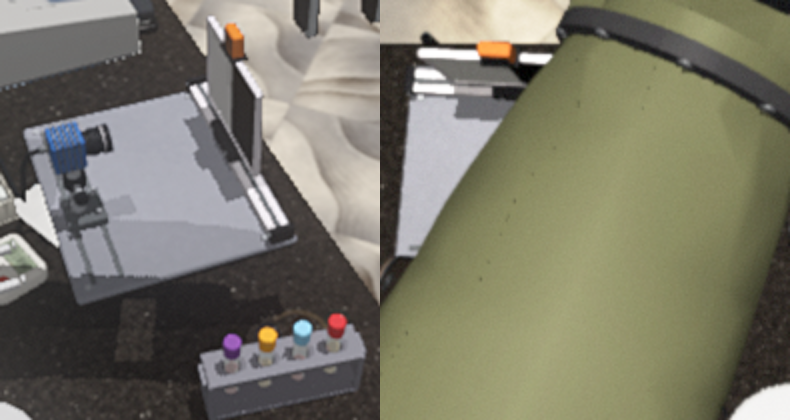

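The scene crop shows the tab moved left to about full-frame (287,139), with the black half facing the lens. The fitted black centre is about 1 mm off the line of sight. All four tubes are still in place. On to the blue tube.

```bash
python3 -m creep '[[-13,-7,10,0,0,1.3,0.1],[-26,-14,20,0,0,2.6,0.1],[-39,-21,30,0,0,3.9,0.1],[-52,-28,40,0,0,5.2,0.1],[-65,-35,50,0,0,6.5,0.1],[-78,-42,60,0,0,7.8,0.1],[-91,-49,70,0,0,9.1,0.1],[-101,-55,80,0,0,10.4,0.1]]' && python3 -m creep '[[0,0,0,0,0,1.3,0],[0,0,0,0,0,2.6,0],[0,0,0,0,0,3.9,0],[0,0,0,0,0,5.2,0],[0,0,0,0,0,6.5,0],[0,0,0,0,0,7.8,0],[0,0,0,0,0,9.1,0],[0,0,0,0,0,9.1,0]]'; python3 - <<'E'
from h import *
s=grab("scene");t=grab("top")
cv2.imwrite("pics/f4.png",np.hstack([crop(s,255,200,130,150,3),crop(t,320,110,130,150,3)]))
P=cloud(s);H=cv2.cvtColor(s["pixels"],cv2.COLOR_RGB2HSV)
v,u=np.mgrid[:420,:560];m=(H[...,0]>=85)&(H[...,0]<=105)&(H[...,1]>80)&(abs(u-321)<14)&(abs(v-286)<14)&(P[...,2]>.093)&(P[...,2]<.1)
q=P[m];print("cap top scene",len(q),q.mean(0),q.min(0),q.max(0))
go((.462,-.2995,.083),tool(-100.7));print(bot.state()["joint_pos"])
E
```

```text
time_s: 6.97
position: [0.463, -0.2981, 0.2447]
tcp_rot: [0.0, 0.954, 0.299, 0.0]
force: [-0.1, -0.6, 0.4]
width: 0.0469
gripper_force: 0.0
time_s: 7.63
position: [0.4636, -0.2974, 0.2452]
tcp_rot: [-0.0, 0.996, -0.093, 0.0]
force: [-1.0, -0.3, -0.5]
width: 0.0425
gripper_force: 0.0
cap top scene 41 [ 0.4600086  -0.29911022  0.09590073] [ 0.45399659 -0.30612008  0.09305118] [ 0.46952351 -0.2915549   0.09914599]
at [ 0.4634 -0.2978  0.2452] t 7.73 w 0.0423 shift mm [ -1.1   2.  162.2] turn [-0.   -0.    0.12]
[-6.37634322e-01  2.82719272e-01  1.48158206e+00  8.75789698e-05
  1.37721235e+00  1.10977508e+00]
```

View pics/f4.png

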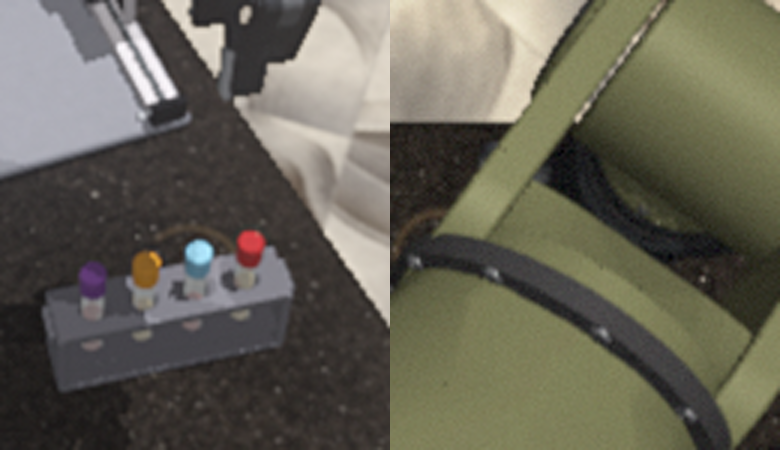

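The crop shows the blue cap at crop (198,258), between the orange and red caps, with nothing else near it. Its measured centre is (0.462,-0.299) with the top at 0.096, as expected. Descending and gripping.

```bash
python3 -m creep '[[-1,2,30,0,0,0,0],[-1,2,60,0,0,0,0],[-1,2,90,0,0,0,0],[-1,2,115,0,0,0,0],[-1,2,135,0,0,0,0],[-1,2,150,0,0,0,0],[-1,2,162,0,0,0,0],[-1,2,162,0,0,0,0]]' && python3 -m creep '[[0,0,0,0,0,0,0],[0,0,0,0,0,0,-0.2],[0,0,0,0,0,0,-0.4],[0,0,0,0,0,0,-0.5],[0,0,0,0,0,0,-0.6],[0,0,0,0,0,0,-0.7],[0,0,0,0,0,0,-0.8],[0,0,0,0,0,0,-0.8]]' && python3 -m creep '[[0,0,0,0,0,0,-0.8],[0,0,-20,0,0,0,-0.8],[0,0,-40,0,0,0,-0.8],[0,0,-60,0,0,0,-0.8],[0,0,-80,0,0,0,-0.8],[0,0,-110,0,0,0,-0.8],[0,0,-140,0,0,0,-0.8],[0,0,-140,0,0,0,-0.8]]'; python3 - <<'E'
from h import *
s=grab("scene");t=grab("top")
cv2.imwrite("pics/f5.png",np.hstack([crop(s,255,200,130,150,3),crop(t,320,110,130,150,3)]))
E
```

```text
time_s: 8.4
position: [0.4611, -0.2995, 0.0809]
tcp_rot: [-0.001, 0.996, -0.089, -0.001]
force: [0.3, 0.4, -1.1]
width: 0.0428
gripper_force: 0.0
time_s: 9.07
position: [0.4621, -0.3003, 0.0837]
tcp_rot: [-0.0, 0.996, -0.091, 0.0]
force: [0.4, 3.7, 6.1]
width: 0.0086
gripper_force: 3.1
time_s: 9.73
position: [0.4631, -0.3015, 0.229]
tcp_rot: [0.002, 0.996, -0.091, 0.004]
force: [0.4, -0.3, 0.6]
width: 0.0084
gripper_force: 0.0
```

View pics/f5.png

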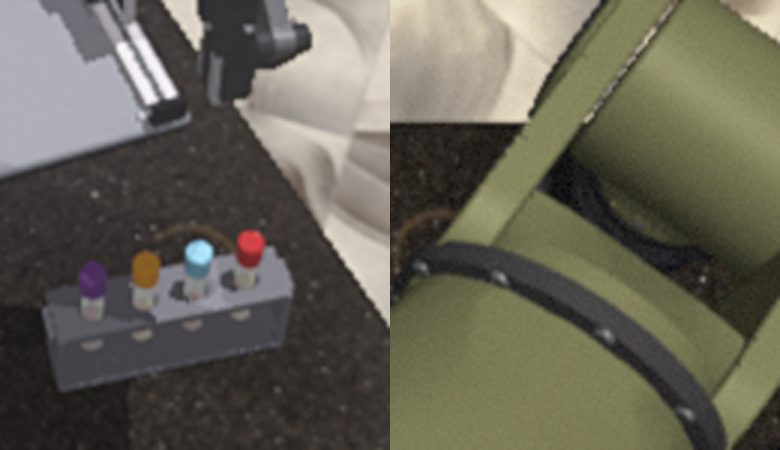

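The blue tube is still in the carrier at crop (198,258) and the fingers closed to 8.4 mm empty, so the grasp failed. I'll check where the fingertips really are against the pictures.

```bash
python3 - <<'E'
from h import *
np.set_printoptions(precision=4,suppress=True)
s=load("scene");P=cloud(s)
S=bot.state();print(S["position"],S["width"],S["joint_pos"])
print("tip",proj(s,S["position"]-[0,0,.011]),"tcp",proj(s,S["position"]))
Q=P.reshape(-1,3);p=S["position"]
for dz in np.arange(.005,-.06,-.006):
    m=(abs(Q[:,0]-p[0])<.06)&(abs(Q[:,1]-p[1])<.08)&(abs(Q[:,2]-p[2]-dz)<.003)
    if m.sum(): q=Q[m];print(round(dz,3),m.sum(),q.min(0)-p,q.max(0)-p)
H=cv2.cvtColor(s["pixels"],cv2.COLOR_RGB2HSV)
v,u=np.mgrid[:420,:560];m=(H[...,0]>=85)&(H[...,0]<=105)&(H[...,1]>80)&(abs(u-321)<14)&(abs(v-286)<14)&(P[...,2]>.07)&(P[...,2]<.1)
q=P[m];print("cap",len(q),q.mean(0),q.min(0),q.max(0))
E
```

```text
[ 0.4619 -0.3006  0.2239] 0.008572789449263254 [-0.6433  0.2974  1.5124 -0.      1.3298  1.1092]
tip [326.9261 240.7152] tcp [327.5166 236.0748]
cap 71 [ 0.4597 -0.3011  0.0923] [ 0.4541 -0.3071  0.0808] [ 0.4689 -0.2922  0.0985]
```

```bash
python3 - <<'E'
from h import *
np.set_printoptions(precision=3,suppress=True)
s=load("scene")
for v in range(200,246,5): print(v,[ (u,dep(s,(u,v)).round(3).tolist()) for u in (326,331,336)])
cv2.imwrite("pics/f6.png",crop(s,290,180,100,130,4))
E
```

```text
200 [(326, [0.442, -0.315, 0.322]), (331, [0.449, -0.318, 0.322]), (336, [0.449, -0.329, 0.332])]
205 [(326, [0.443, -0.316, 0.313]), (331, [0.45, -0.318, 0.312]), (336, [0.458, -0.318, 0.309])]
210 [(326, [0.449, -0.308, 0.294]), (331, [0.452, -0.317, 0.3]), (336, [0.442, -0.343, 0.328])]
215 [(326, [0.448, -0.311, 0.287]), (331, [0.444, -0.329, 0.305]), (336, [0.442, -0.344, 0.321])]
220 [(326, [0.45, -0.309, 0.273]), (331, [0.444, -0.331, 0.297]), (336, [0.442, -0.346, 0.313])]
225 [(326, [0.451, -0.31, 0.263]), (331, [0.455, -0.317, 0.269]), (336, [0.463, -0.318, 0.266])]
230 [(326, [0.453, -0.309, 0.25]), (331, [0.456, -0.317, 0.257]), (336, [0.463, -0.319, 0.257])]
235 [(326, [0.57, -0.132, 0.002]), (331, [0.581, -0.134, -0.001]), (336, [1.056, 0.52, -0.899])]
240 [(326, [0.563, -0.144, 0.0]), (331, [0.574, -0.147, -0.001]), (336, [0.584, -0.151, -0.001])]
245 [(326, [0.556, -0.157, 0.001]), (331, [0.568, -0.159, -0.003]), (336, [0.576, -0.166, 0.001])]
```

View pics/f6.png

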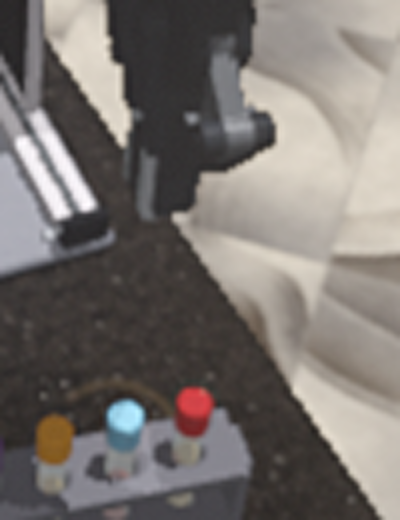

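The crop shows the fingertips' lower end at crop (160,215), which is full-frame (330,234). That is about 20 mm higher than the stated tip position. I'll measure it again now that the arm is at rest.

```bash
python3 - <<'E'
from h import *
np.set_printoptions(precision=4,suppress=True)
s=grab("scene");S=bot.state();p=S["position"];print(p,S["width"])
P=cloud(s);v,u=np.mgrid[:420,:560]
m=(abs(P[...,0]-p[0])<.05)&(abs(P[...,1]-p[1])<.06)&(P[...,2]>.15)&(P[...,2]<.40)
q=P[m];i=q[:,2].argsort()[:25];print(q[i][:12]);
vv=v[m];print("lowest row",vv.max(),u[m][vv>=vv.max()-2])
for dz in(.05,.04,.03,.02,.01,0,-.011):print(dz,proj(s,p+[0,0,dz]))
S=bot.state()
q=S["tcp_rot"];print(Ro.from_quat([q[1],q[2],q[3],q[0]]).as_matrix())
E
```

```text
[ 0.4616 -0.3003  0.2227] 0.008765789975019535
[[ 0.4628 -0.3109  0.2368]
 [ 0.454  -0.3081  0.2378]
 [ 0.4529 -0.3102  0.2383]
 [ 0.4535 -0.2928  0.2383]
 [ 0.4512 -0.31    0.2388]
 [ 0.4545 -0.2939  0.239 ]
 [ 0.4524 -0.2914  0.2396]
 [ 0.4517 -0.3089  0.2397]
 [ 0.45   -0.3089  0.2405]
 [ 0.4547 -0.2933  0.2406]
 [ 0.4532 -0.2862  0.2409]
 [ 0.4521 -0.3081  0.241 ]]
lowest row 236 [323 324 325 326 327 328 329 330 331 332 333 334 335 324 325 326 327 328
 329 330 331 332 325 326]
0.05 [329.9962 214.1077]
0.04 [329.4028 218.7985]
0.03 [328.8223 223.3872]
0.02 [328.2543 227.8771]
0.01 [327.6984 232.2713]
0 [327.1543 236.5729]
-0.011 [326.5688 241.2011]
[[ 0.9835 -0.1807 -0.0003]
 [-0.1807 -0.9835  0.0001]
 [-0.0003 -0.0001 -1.    ]]
```

Depth and pixels agree: the real fingertips sit about 14 mm behind the reported TCP, not 11 mm ahead of it. That explains the miss, since the tips were at 0.097, just on top of the cap. I'll go in about 23 mm lower and watch the force.

```bash
python3 -m creep '[[0,0,0,0,0,0,0],[0,0,30,0,0,0,0],[0,0,60,0,0,0,0],[0,0,90,0,0,0,0],[0,0,115,0,0,0,0],[0,0,130,0,0,0,0],[0,0,140,0,0,0,0],[0,0,140,0,0,0,0]]' && python3 -m creep '[[0,0,5,0,0,0,0],[0,0,10,0,0,0,0],[0,0,15,0,0,0,0],[0,0,19,0,0,0,0],[0,0,22,0,0,0,0],[0,0,22,0,0,0,0],[0,0,22,0,0,0,0],[0,0,22,0,0,0,0]]'; python3 - <<'E'
from h import *
s=grab("scene");S=bot.state();p=S["position"];print(p,S["force"])
P=cloud(s)
m=(abs(P[...,0]-p[0])<.03)&(abs(P[...,1]+.299)<.06)&(P[...,1]<-.318)&(P[...,2]>.062)&(P[...,2]<.40)
q=P[m];i=q[:,2].argsort()[:12];print(q[i].round(4))
cv2.imwrite("pics/f7.png",crop(s,255,200,130,130,4))
E
```

```text
time_s: 10.55
position: [0.4607, -0.2997, 0.0805]
tcp_rot: [-0.001, 0.996, -0.091, -0.002]
force: [0.4, 0.3, -0.2]
width: 0.043
gripper_force: 0.0
time_s: 11.22
position: [0.4618, -0.3005, 0.0613]
tcp_rot: [0.0, 0.996, -0.091, 0.0]
force: [0.1, -0.8, -0.7]
width: 0.0424
gripper_force: 0.0
[ 0.46184753 -0.30054145  0.06131995] [ 0.3510814   0.36291929 -0.07653873]
[[ 0.4503 -0.3248  0.0749]
 [ 0.4478 -0.3254  0.0773]
 [ 0.4499 -0.325   0.0786]
 [ 0.4472 -0.3185  0.0803]
 [ 0.4484 -0.3236  0.0807]
 [ 0.4475 -0.3255  0.0808]
 [ 0.4457 -0.325   0.0812]
 [ 0.4496 -0.3249  0.0818]
 [ 0.4493 -0.3293  0.082 ]
 [ 0.4673 -0.3286  0.0823]
 [ 0.4591 -0.3326  0.0838]
 [ 0.4606 -0.3334  0.0839]]
```

View pics/f7.png

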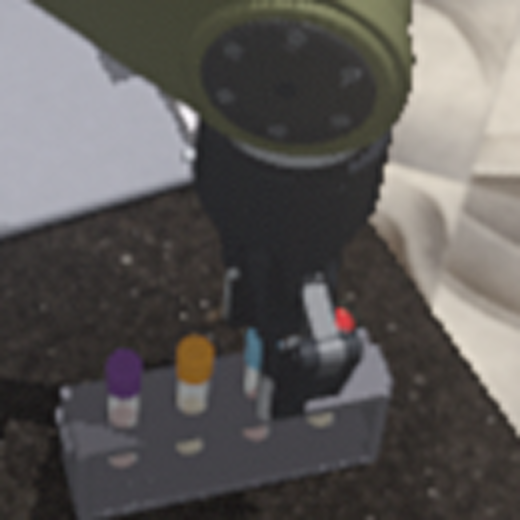

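The crop shows the near finger standing beside the blue cap, visible at crop (252,350), with its tip about 20 mm above the carrier top and no contact force. Going down 3 mm more and closing.

```bash
python3 -m creep '[[0,0,3,0,0,0,-0.2],[0,0,3,0,0,0,-0.4],[0,0,3,0,0,0,-0.6],[0,0,3,0,0,0,-0.7],[0,0,3,0,0,0,-0.8],[0,0,3,0,0,0,-1],[0,0,3,0,0,0,-1],[0,0,3,0,0,0,-1]]'
```

```text
time_s: 11.93
position: [0.4618, -0.3004, 0.0581]
tcp_rot: [0.0, 0.996, -0.091, 0.0]
force: [0.3, -0.6, 0.7]
width: 0.0138
gripper_force: 58.4
```

```bash
python3 -m creep '[[0,0,-15,0,0,0,-1],[0,0,-30,0,0,0,-1],[0,0,-50,0,0,0,-1],[0,0,-75,0,0,0,-1],[0,0,-100,0,0,0,-1],[0,0,-130,0,0,0,-1],[0,0,-160,0,0,0,-1],[0,0,-160,0,0,0,-1]]'; python3 - <<'E'
from h import *
s=grab("scene");S=bot.state();print(S["position"],S["width"],S["gripper_force"],S["joint_pos"])
cv2.imwrite("pics/f8.png",crop(s,265,190,100,130,4))
E
```

```text
time_s: 12.6
position: [0.4631, -0.3015, 0.2241]
tcp_rot: [0.002, 0.996, -0.091, 0.004]
force: [-0.2, -0.2, 0.6]
width: 0.0142
gripper_force: 58.5
[ 0.46256965 -0.3010424   0.22105786] 0.014056957637976385 58.45201313495636 [-6.43295215e-01  2.99343282e-01  1.51659296e+00 -2.21140259e-05
  1.32021298e+00  1.10914940e+00]
```

View pics/f8.png

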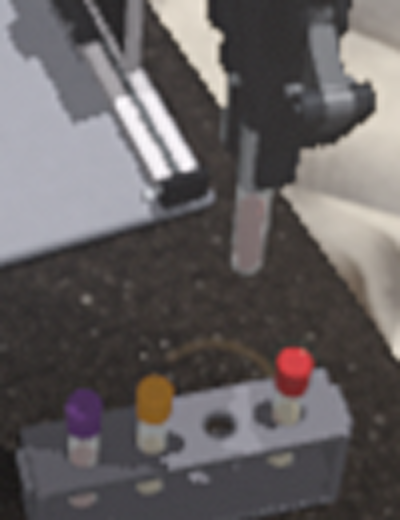

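The crop shows the tube held upright in the fingers with its bottom at crop (245,268), its place empty and the other three tubes standing. Next I'll compute the tilted goal.

```bash
cat >> h.py <<'E'
F=O+SR@[0,-.0245,.115]
def goal(sgn,up=0,yaw=-100.3):
    B=Ro.from_rotvec(SR[:,0]*np.radians(30)*sgn); R=tool(yaw,B); return F+[0,0,up]-.012*R.apply([0,0,1]),R
E
python3 - <<'E'
from h import *
s=load("scene");p=np.array([.463,-.3013,.2235]);print(proj(s,p-[0,0,.052]))
for g in(1,-1):
    p,R=goal(g,.07);print(g,F,p,-R.apply([0,0,1]));go(p,R)
E
```

```text
[325.59869315 257.37749776]
1 [ 0.45373237 -0.0217618   0.115     ] [ 0.45339744 -0.02775244  0.1953923 ] [-0.02791075 -0.49922038  0.8660254 ]
at [ 0.4626 -0.301   0.2211] t 12.65 w 0.0141 shift mm [ -58.5 -267.2   24.7] turn [ 5.98 -0.8  -0.01]
-1 [ 0.45373237 -0.0217618   0.115     ] [ 0.4540673  -0.01577115  0.1953923 ] [0.02791075 0.49922038 0.8660254 ]
at [ 0.4626 -0.301   0.2211] t 12.65 w 0.0141 shift mm [ -60.  -279.1   24.7] turn [-5.93  0.69 -0.03]
```

```bash
python3 -m creep '[[-4,-18,0,0.5,-0.1,0,-1],[-11,-50,0,1.2,-0.2,0,-1],[-18,-82,0,2,-0.3,0,-1],[-25,-114,0,2.8,-0.4,0,-1],[-32,-146,0,3.6,-0.5,0,-1],[-39,-178,0,4.4,-0.6,0,-1],[-46,-210,5,5.2,-0.7,0,-1],[-53,-240,12,6,-0.8,0,-1]]'; python3 - <<'E'
from h import *
p,R=goal(1,.0);go(p,R);p,R=goal(1,.04);go(p,R);print(bot.state()["joint_pos"])
E
```

```text
time_s: 13.32
position: [0.4528, -0.0532, 0.2057]
tcp_rot: [-0.262, 0.961, -0.088, -0.011]
force: [1.3, 0.5, 0.2]
width: 0.0139
gripper_force: 58.6
at [ 0.4528 -0.0532  0.2057] t 13.32 w 0.0139 shift mm [ 1.9 18.7 82.1] turn [-0.08  0.05 -0.04]
at [ 0.4528 -0.0532  0.2057] t 13.32 w 0.0139 shift mm [-0.8 -1.4 47.7] turn [-0.08  0.05 -0.04]
[-0.46578883  0.1985438   1.76642178  0.48729066  1.42849308  1.15466314]
```

```bash
python3 -m creep '[[0,0,12,0,0,0,-1],[0,3,26,0,0,0,-1],[0,7,40,0,0,0,-1],[0,10,54,0,0,0,-1],[0,14,66,0,0,0,-1],[0,16,72,0,0,0,-1],[0,16,72,0,0,0,-1],[0,16,72,0,0,0,-1]]'; python3 - <<'E'
from h import *
p,R=goal(1,.0);go(p,R);s=grab("scene");t=grab("top")
cv2.imwrite("pics/f9.png",np.hstack([crop(s,180,110,130,150,3),crop(t,150,140,130,150,3)]))
for z in(-40,0,40):print(z,proj(s,F+[0,0,0]-R.apply([0,0,1])*z/1000),proj(t,F-R.apply([0,0,1])*z/1000))
E
```

```text
time_s: 13.98
position: [0.4519, -0.0322, 0.1358]
tcp_rot: [-0.261, 0.961, -0.088, -0.011]
force: [0.9, 0.1, -0.4]
width: 0.014
gripper_force: 58.6
at [ 0.4519 -0.0322  0.1358] t 13.98 w 0.014 shift mm [ 1.4  1.2 11.3] turn [-0.05  0.05 -0.04]
-40 [255.48725145 186.47081321] [213.95945542 206.75048769]
0 [257.89048929 180.3661843 ] [221.39370799 205.02467604]
40 [260.49780223 173.74317029] [229.46365591 203.15129199]
```

View pics/f9.png

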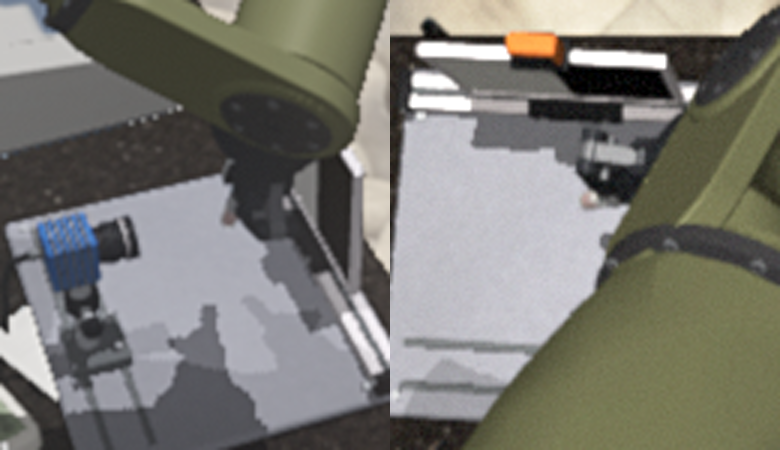

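The tube's bottom shows at scene (256,182) and top (216,207). That is about 11 mm short of the goal along the tool axis, matching the computed shift. Everything around it is clear.

```bash
python3 -m creep '[[0,0,3,0,0,0,-1],[1,1,6,0,0,0,-1],[1,1,9,0,0,0,-1],[1,1,11,0,0,0,-1],[1,1,11,0,0,0,-1],[1,1,11,0,0,0,-1],[1,1,11,0,0,0,-1],[1,1,11,0,0,0,-1]]' && python3 -m creep '[[0,0,0,0,0,0,-1],[0,0,0,0,0,0,-1],[0,0,0,0,0,0,-1],[0,0,0,0,0,0,-1],[0,0,0,0,0,0,-1],[0,0,0,0,0,0,-1],[0,0,0,0,0,0,-1],[0,0,0,0,0,0,-1]]'; python3 - <<'E'
from h import *
np.set_printoptions(precision=4,suppress=True)
p,R=goal(1,.0);go(p,R);s=grab("scene");t=grab("top");print(bot.state()["qvel"],bot.state()["force"])
Q=st(cloud(t).reshape(-1,3));Z=Q[:,2];m=(Z>.172)&(Z<.192)&(Q[:,0]>.06)&(Q[:,0]<.095)&(abs(Q[:,1])<.06);print(np.percentile(Q[m],[3,97],axis=0))
cv2.imwrite("pics/f10.png",np.hstack([crop(s,225,150,65,75,6),crop(t,190,165,65,75,6)]))
E
```

```text
time_s: 14.75
position: [0.4531, -0.0277, 0.1259]
tcp_rot: [-0.261, 0.961, -0.088, -0.011]
force: [0.5, -0.2, 0.4]
width: 0.0138
gripper_force: 58.6
time_s: 15.42
position: [0.4531, -0.0276, 0.1258]
tcp_rot: [-0.261, 0.961, -0.088, -0.011]
force: [-0.4, -0.7, 0.1]
width: 0.0138
gripper_force: 58.6
at [ 0.4531 -0.0276  0.1258] t 15.42 w 0.0138 shift mm [0.4 0.3 0.3] turn [-0.05  0.04 -0.03]
[-0.0014  0.0004 -0.0001 -0.001  -0.0004  0.0015] [-0.1983 -0.2282  0.6437]
[[ 0.0704 -0.0013  0.1742]
 [ 0.0845  0.0262  0.1909]]
```

View pics/f10.png

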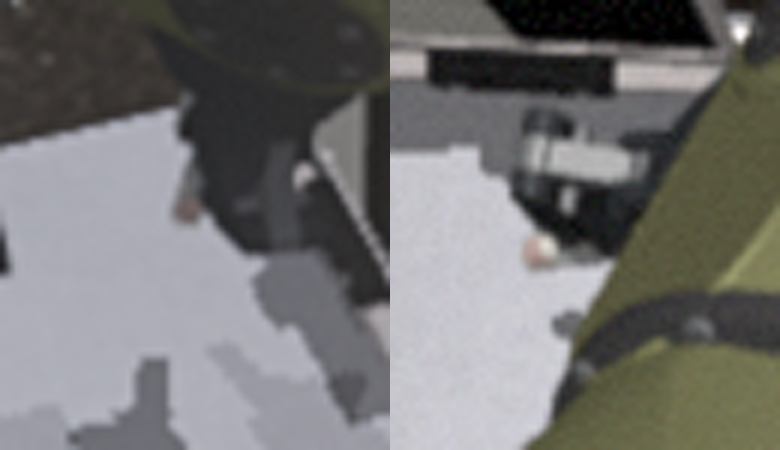

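The tube's bottom is at scene (256.2,186.2) and top (213.7,206.7). That is within a pixel of the prediction for mid-glass at the focus point with a 30° lean. The backdrop has not moved and the arm is still, so I'm handing in.

```bash
python3 -c "
from workcell import bot
print(bot.sign_off())"
```

```text
the job is handed in; nothing more can be done
None
```

I've handed the job in, though sign-off returned no verdict: the black half is centred to about 1 mm, and the light-blue-capped tube is held still at the focus point, leaning about 30° and square to the line of sight, after one missed first grasp.

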